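# Wind the counterbalance adjuster of a microscope focus drive and hold its hidden bolt head

### The job

Reach down into the narrow gap between the housing and the steel bracket of the microscope focus drive, grip the hidden hex bolt head firmly and wind it until the pointer on the far side of the bracket stands between the two long marks of the scale. The spring wants to turn it back, so finish while still gripping the head and holding it from turning, ready for a colleague to tighten the lock nut. Do not push the other things on the bench about.

Things in the scene. Friction and masses are not known exactly. Their poses are not given: they have to be found in the camera images.
- focus_drive: Stereo-microscope focus drive, fixed upright on a plate on the bench. Origin: bench level, straight below the hidden bolt head. x is the bolt's axis, from the robot's side to the far side; y left, z up. Black housing: x -93 to -23, 92 wide, 145 high; knobs low on both sides (y to +-84, 94 high); holder ring low on the robot's side (x to -217, 60 high).
- gap (a point): Middle of the mouth of the gap, 145 above the bench over the bolt head; axes as focus_drive. The gap is 46 wide (x -23 to 23), between the housing and the upright steel tongue of a bracket (6 thick, 48 wide, round top 154 high); open above and at both sides, floor (bracket leg) 58 high.
- head_center (a point): Centre of the steel hex bolt head in the middle of the gap, 130 above the bench, seen from above or the side: 24 across flats (each flat 14 long), 16 thick along the bolt's axis; nothing beside it in y; an 18 dia shank joins it to the tongue. Axes turn with the bolt: x is the bolt's axis, y and -y are normals of two opposite flats.
- bolt: The whole bolt with head, pointer and lock nut, turning as one. Origin and axes as head_center. Pointer at x 49 to 52; slackened hex lock nut, 24 across flats, x 53 to 63, then 8 of thread.
- adjuster (a joint): Turn of bolt, pointer and lock nut about focus_drive's x axis, right-handed, rad. 0: pointer straight down, two flats upright; positive: pointer tip to +y, top of the head to -y. Starts -0.34 to -0.06; the long marks are at 0.20 and 0.36; free from -0.5 to 0.7. A spring of 0.4 N m/rad pulls it towards -0.2, friction is 0.07 N m: let go when wound, it turns back.
- scale (a point): Centre of the aluminium scale plate on the far side of the bracket, 76 above the bench, 46 beyond the head: upright, 78 wide, 36 high, short marks and two long ones (right and left ends of the set range). Above it, round the bolt, a black spring drum 54 dia (x 29 to 45). Axes as focus_drive.
- pointer_tip (a point): Tip of the black pointer that hangs from the bolt in front of the scale plate, 57 from the bolt's axis; turns with the bolt.
- spanner: combination spanner, steel, 190 long, lying flat beyond the drive; origin under its middle
- screwdriver: screwdriver, 170 long, lying flat to the right of the drive; origin under its middle
- eyepiece: black microscope eyepiece, 42 dia x 50 high, standing left of the drive; origin at the centre of its underside
- petri_dish: clear closed dish, 92 dia x 15 high, on the bench to the left; origin at the centre of its underside
- reagent_bottle: bottle with orange cap, 68 dia x 125 high, far left; origin at the centre of its underside
- tip_box: blue box with clear lid, 121 x 83 x 64 high, far right; origin at the centre of its underside
- screw_tray: shallow metal tray 110 x 80 x 20 high, near right; origin at the centre of its underside

How it is judged:
By the outcome, as a careful person would: the job done as asked, in the order asked, and still so for the second after the job is handed in, while the arm keeps its last pose, push and grip.
It also fails if it takes over 32 s, if anything falls off the work surface, if the arm or the gripper's body presses on something with over 40 N, if the wrist force passes 120 N, or if a joint passes its speed limit or range.

### The arm

A 7-joint arm with a two-finger parallel gripper is mounted at the origin on the work surface. World frame = base frame: x ahead of the robot, y to its left, z up, the work surface at z = 0. Lengths are in m, angles in rad, forces in N, time in s.
With the tool pointing down it reaches from about 0.4 to 0.75 m from the base axis. Payload 19.5 kg.
Tool frame: the origin (TCP) lies between the finger pads; the fingertips stand 8 mm ahead of it and the grasp point (between the pads) lies 11 mm behind it; z points along the fingers, y is the line along which they close (so a half turn about z gives the same grasp; the last joint's range is limited). The gripper opens to 85 mm and grips with 20 to 120 N. Pads are 22 mm wide; open, the fingers measure 114 mm over their backs; the gripper's body (76 mm by 85 mm) begins 54 mm behind the grasp point. The pads swing forward as they close: fully open they stand 13 mm farther back than shut.
Start: joints at [-1.284, 0.707, -0.028, 1.485, 0.022, 0.951, -0.075], TCP at [0.186, 0.544, 0.208] pointing down, gripper open.
Joint ranges: [-2.71, 2.71], [-0.32, 2.16], [-1.57, 1.52], [0, 2.45], [-1.46, 4.6], [0, 2.02], [-2.83, 2.83]. Speed limits (rad/s): [1.89, 1.89, 2.57, 2.57, 3.01, 3.01, 3.01].

### API

Orientations are given as a unit quaternion [x, y, z, w].
In Python, from bench import ctrl gives the robot as it stands. The module is installed in compiled form; this text tells all that it offers.
- The arm moves only by the tool servo_tool, never from a script. Its argument "plan" is a list of rows, each a list of 7 numbers: the shift along the tool's x, y, z in units of 30 mm (1.0 is 30 mm), then the turn, a rotation vector about the tool's x, y, z in units of 6 degrees (1.0 is 6 degrees), then the closure, from 0 (fully open) to 1 (shut). A call has 1 to 20 rows; each row is the pose to reach, as a shift and turn from the pose commanded when the call began, along the tool's axes at that moment; what a row does not reach only later rows make up. A row lasts 1/12 s, in which the tool goes at most 41.7 mm and 7.16 degrees, less where a joint would pass 70% of its speed; a pose out of reach is approached as far as the arm can. A call with a gripper value outside its range is refused whole. The fingers move at their own pace and stop on an object; "squeeze" is the grip in N (left out, the last holds). Time passes only in rows, so rows that repeat a pose let the fingers close. It gives the time, the measured TCP pose, the force, the opening and the grip force at its end, in the units of the state.
- ctrl.state(): the state, without advancing time (a new reading comes with each control period).
- ctrl.grab_frame(name): name is "scene" or "top" or "wrist"; returns a dict with "img" (384x512x3 uint8, red, green, blue), "K" (3x3 intrinsics, pixels), "dist_coeffs" ([k1, k2, p1, p2, k3] as OpenCV has them; the pictures are not rectified), "world_from_camera" (4x4, takes a point from camera to world coordinates). Camera axes: x right, y down, z forward; pixel columns grow to the right and rows downward; lengths in m; the calibration is good to about 2 mm. A picture is of the moment at which its call begins. There is no depth.
- ctrl.close_job(): hands the job in; it is judged then, once.
Trained networks look in the newest picture that a camera, given by its name, has taken for a name from the list of things; names that differ only in an ending like _2 or _b are one class to them, and where a whole thing is asked for, a point or a joint stands for the part that bears it (a point fixed in the world has none). Each returns a list of dicts, best first, with "p" (0 to 1); they miss things now and then, are a little off and sometimes report something else, mostly with a low value. They report only what shows in the picture. A call takes as long as a camera call.
- ctrl.find_in(thing, camera): "extent" ([left, top, right, bottom] in pixels, round what is visible of it).
The state is a dict: "clock": time; "qpos": joint angles; "joint_velocities": joint speeds; "effort": joint torques, N m; "tool_pos": TCP position; "tcp_rot": TCP orientation; "ft_force": force on the tool from outside, world axes, zero at the start; "wrist_torque": the same for the moment, N m; "gripper_width": finger opening in m; "grasp_force": force on a finger pad.
Only numpy, scipy, OpenCV 4.12 (cv2) and the standard library are available. Lean on these libraries where they do the work, as an engineer would, in place of code of your own. Each camera call takes 0.05 s, during which the arm holds its last target. There are 200 camera calls.

## Working session

There is one attempt and no reset: what is moved stays moved. The work goes in short steps, Python scripts to look and compute and a tool call to move; the robot and the scene stay as the last step left them, time stands still between calls to the robot, and variables do not carry over. Pictures are saved under pics/ and viewed, at most 10 in all, crops included, and the job is handed in when it is done.

Besides the shell and the picture viewer there is one more tool, called after ">>>" as name([rows], argument=value, ...), one row to a line, values as JSON. servo_tool: Moves the arm, as the interface text tells. Its arguments: {"type":"object","properties":{"plan":{"type":"array"},"squeeze":{"type":"number"}},"required":["plan"]}

```bash
mkdir -p pics; cat > h.py <<'E'
from bench import ctrl
import numpy as np, cv2
from scipy.spatial.transform import Rotation as R
def save(f,n,crop=None,s=1):
    im=f["img"][:,:,::-1]
    if crop: l,t,r,b=crop; im=im[t:b,l:r]
    cv2.imwrite("pics/"+n,cv2.resize(im,None,fx=s,fy=s,interpolation=cv2.INTER_CUBIC))
def ray(f,px):
    u=cv2.undistortPoints(np.array([[px]],float),np.array(f["K"]),np.array(f["dist_coeffs"]))[0,0]
    T=np.array(f["world_from_camera"]); return T[:3,3],T[:3,:3]@np.array([u[0],u[1],1.])
def atz(f,px,z):
    o,d=ray(f,px); return o+d*(z-o[2])/d[2]
def proj(f,P):
    T=np.linalg.inv(np.array(f["world_from_camera"]))
    p,_=cv2.projectPoints(np.atleast_2d(np.array(P,float)),cv2.Rodrigues(T[:3,:3])[0],T[:3,3],np.array(f["K"]),np.array(f["dist_coeffs"]))
    return p[:,0]
E
python3 - <<'E'
from h import *
fs={c:ctrl.grab_frame(c) for c in("scene","top","wrist")}
a=np.hstack([fs["scene"]["img"],fs["top"]["img"]]) 
for c in fs: save(fs[c],c+"0.png"); print(c,np.round(fs[c]["world_from_camera"],3).tolist())
for c in("scene","top"):
  for t in("focus_drive","head_center","bolt","scale","pointer_tip","gap"):
    print(c,t,[(np.round(d["extent"]).tolist(),round(d["p"],2)) for d in ctrl.find_in(t,c)[:2]])
s=ctrl.state();print(s["clock"],s["tool_pos"],s["tcp_rot"],s["ft_force"],s["gripper_width"])
E
```

```text
scene [[-0.804, 0.492, -0.333, 0.985], [0.594, 0.675, -0.437, 0.579], [0.01, -0.549, -0.835, 1.253], [0.0, 0.0, 0.0, 1.0]]
top [[-0.019, -0.984, 0.175, 0.266], [-1.0, 0.019, -0.004, 0.003], [0.001, -0.175, -0.984, 1.707], [0.0, 0.0, 0.0, 1.0]]
wrist [[0.323, 0.9, 0.292, 0.111], [0.946, -0.308, -0.099, 0.57], [0.001, 0.309, -0.951, 0.373], [0.0, 0.0, 0.0, 1.0]]
scene focus_drive [([209.0, 154.0, 291.0, 225.0], 0.67), ([139.0, 104.0, 186.0, 139.0], 0.56)]
scene head_center [([207.0, 179.0, 237.0, 200.0], 0.73)]
scene bolt [([208.0, 177.0, 232.0, 198.0], 0.52), ([210.0, 154.0, 292.0, 225.0], 0.25)]
scene scale [([206.0, 151.0, 293.0, 229.0], 0.67)]
scene pointer_tip [([212.0, 182.0, 235.0, 200.0], 0.44)]
scene gap [([208.0, 154.0, 292.0, 229.0], 0.88)]
top focus_drive [([263.0, 161.0, 310.0, 245.0], 0.98)]
top head_center []
top bolt [([280.0, 157.0, 288.0, 184.0], 0.52), ([262.0, 163.0, 305.0, 244.0], 0.51)]
top scale [([259.0, 156.0, 308.0, 249.0], 0.88)]
top pointer_tip [([279.0, 157.0, 285.0, 181.0], 0.57)]
top gap [([263.0, 159.0, 308.0, 245.0], 0.8)]
0.75 [0.18564952 0.544165   0.20776401] [ 1.63667000e-01  9.86515640e-01 -6.77178637e-05 -1.63585251e-05] [-0.7288557   0.11478013  1.0188463 ] 0.08527272740927075
```

```bash
python3 - <<'E'
import cv2,numpy as np
s=cv2.imread("pics/scene0.png")[110:270,150:350];t=cv2.imread("pics/top0.png")[130:270,220:350]
s=cv2.resize(s,None,fx=2.1,fy=2.1,interpolation=2);t=cv2.resize(t,(372,400),interpolation=2)
h=336;t=cv2.resize(t,(int(130*h/140),h));cv2.imwrite("pics/c0.png",np.hstack([s[:h],t]))
E
```

```text
(no output)
```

View pics/c0.png

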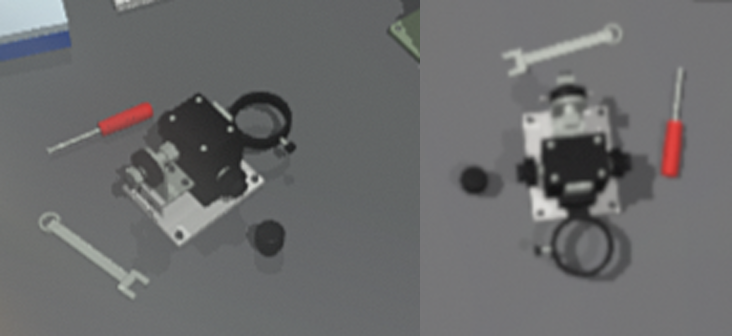

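View pics/top0.png

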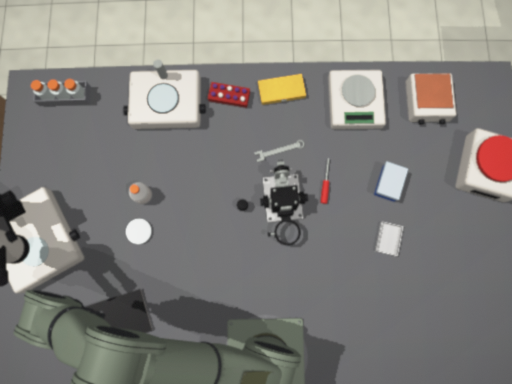

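The pictures show the drive near (284,195) in the top view, almost aligned with the world axes, with the housing top at about columns 271–297 and rows 187–213.

```bash
python3 - <<'E'
from h import *
f=ctrl.grab_frame("top")
for n,p,z in [("hous farL",(271.3,188.5),.145),("hous farR",(296.5,186.5),.145),("nut",(281.5,176),.15),("pl",(266.3,180.5),.006),("pl",(294,176.7),.006),("pl",(270,218),.006),("pl",(300.4,215.8),.006)]:
    print(n,np.round(atz(f,p,z),3))
E
```

```text
hous farL [ 0.569 -0.03   0.145]
hous farR [ 0.574 -0.115  0.145]
nut [ 0.61  -0.066  0.15 ]
pl [ 0.626 -0.016  0.006]
pl [ 0.639 -0.118  0.006]
pl [ 0.487 -0.026  0.006]
pl [ 0.493 -0.137  0.006]
```

>>> servo_tool([
  [0,0,-1.5,0,0,1,0],
  [-19.6,-14.9,-1.5,0,0,26,0],
  [-19.6,-14.9,-1.5,0,0,26,0],
  [-19.6,-14.9,-1.5,0,0,26,0],
  [-19.6,-14.9,-1.5,0,0,26,0],
  [-19.6,-14.9,-1.5,0,0,26,0],
  [-19.6,-14.9,-1.5,0,0,26,0],
  [-19.6,-14.9,-1.5,0,0,26,0],
  [-19.6,-14.9,-1.5,0,0,26,0],
  [-19.6,-14.9,-1.5,0,0,26,0],
  [-19.6,-14.9,-1.5,0,0,26,0],
  [-19.6,-14.9,-1.5,0,0,26,0],
  [-19.6,-14.9,-1.5,0,0,26,0],
  [-19.6,-14.9,-1.5,0,0,26,0],
  [-19.6,-14.9,-1.5,0,0,26,0],
  [-19.6,-14.9,-1.5,0,0,26,0],
  [-19.6,-14.9,-1.5,0,0,26,0],
  [-19.6,-14.9,-1.5,0,0,26,0],
  [-19.6,-14.9,-1.5,0,0,26,0],
  [-19.6,-14.9,-1.5,0,0,26,0],
])

```text
clock: 2.47
tool_pos: [0.5991, -0.0746, 0.2522]
tcp_rot: [0.987, 0.16, -0.0, 0.002]
ft_force: [-1.7, -0.0, -1.1]
gripper_width: 0.0857
grasp_force: 0.0
```

>>> servo_tool([
  [0,0,0,0,0,2.4,0],
  [0,0,0,0,0,2.4,0],
  [0,0,0,0,0,2.4,0],
])

```text
clock: 2.72
tool_pos: [0.5978, -0.0687, 0.2525]
tcp_rot: [0.999, 0.038, -0.0, 0.0]
ft_force: [-0.2, 0.5, -0.2]
gripper_width: 0.0851
grasp_force: 0.0
```

```bash
python3 - <<'E'
from h import *
f=ctrl.grab_frame("wrist"); save(f,"w1.png",s=1.5)
g=ctrl.grab_frame("scene")
for c in("wrist","scene"):
  for t in("head_center","bolt","scale","pointer_tip","gap"):
    print(c,t,[(np.round(d["extent"]).tolist(),round(d["p"],2)) for d in ctrl.find_in(t,c)[:2]])
s=ctrl.state();print(s["clock"],s["tool_pos"],s["tcp_rot"],s["qpos"]);print(np.round(f["world_from_camera"],3).tolist(),np.round(f["K"],1).tolist(),np.round(g["K"],1).tolist())
E
```

```text
wrist head_center [([249.0, 92.0, 276.0, 181.0], 0.72), ([364.0, 78.0, 414.0, 203.0], 0.16)]
wrist bolt [([248.0, 92.0, 279.0, 183.0], 0.77)]
wrist scale [([192.0, 90.0, 336.0, 309.0], 0.84)]
wrist pointer_tip [([248.0, 90.0, 275.0, 182.0], 0.74), ([195.0, 89.0, 340.0, 308.0], 0.39)]
wrist gap [([189.0, 93.0, 338.0, 310.0], 0.62)]
scene head_center [([206.0, 179.0, 234.0, 201.0], 0.59)]
scene bolt [([211.0, 179.0, 233.0, 200.0], 0.64)]
scene scale [([207.0, 154.0, 292.0, 228.0], 0.58)]
scene pointer_tip [([211.0, 183.0, 236.0, 199.0], 0.71)]
scene gap [([211.0, 154.0, 292.0, 228.0], 0.66)]
3.3167 [ 0.59780664 -0.06876028  0.252834  ] [ 9.99156296e-01  4.10693781e-02 -2.68978518e-06  4.65746123e-05] [-0.23600718  0.79491694  0.69555122  1.31470118 -0.5106589   1.21028149
 -1.00053822]
[[0.075, -0.947, -0.311, 0.678], [-0.997, -0.072, -0.021, -0.063], [-0.002, 0.312, -0.95, 0.418], [0.0, 0.0, 0.0, 1.0]] [[314.7, 0.0, 263.6], [0.0, 314.7, 188.2], [0.0, 0.0, 1.0]] [[474.0, 0.0, 260.7], [0.0, 474.0, 186.0], [0.0, 0.0, 1.0]]
```

View pics/w1.png

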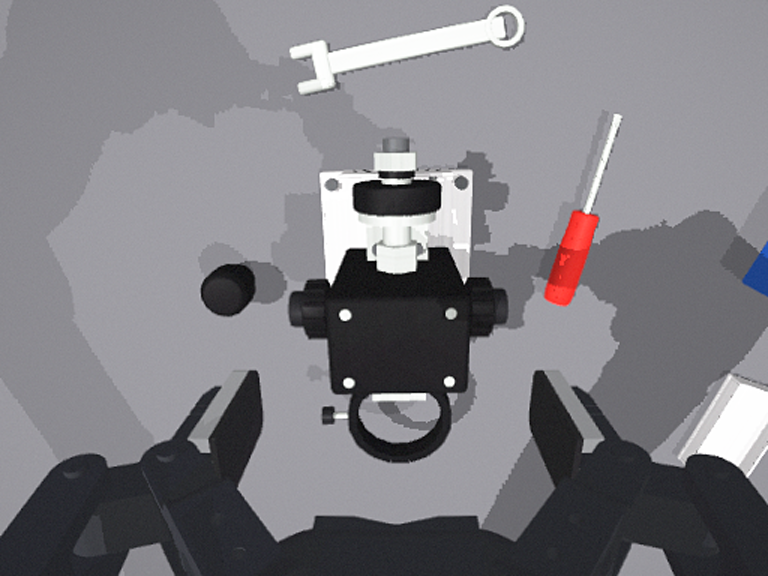

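The wrist view shows the head at (397,256) of the enlarged picture, the drum at (397,197), the nut at (396,163) and the housing top at columns 328–470. I'll zoom in.

```bash
python3 - <<'E'
import cv2
im=cv2.imread("pics/w1.png"); im=cv2.resize(im,(512,384),interpolation=cv2.INTER_AREA)
from h import *
f=ctrl.grab_frame("wrist"); save(f,"w1z.png",crop=(205,85,325,200),s=5)
E
```

```text
(no output)
```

View pics/w1z.png

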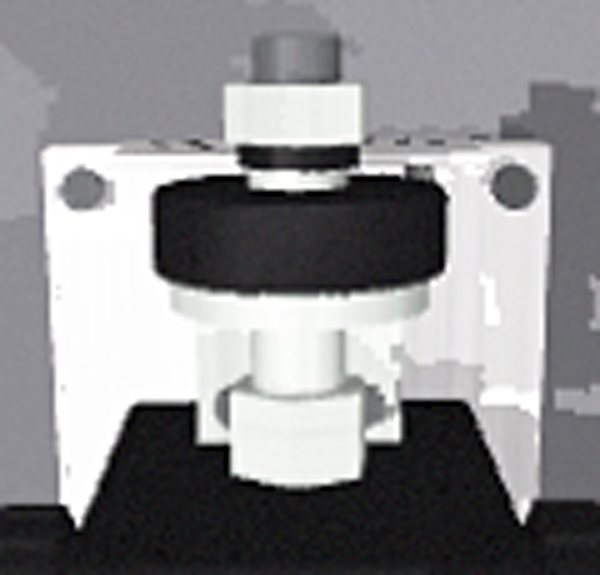

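```bash
python3 - <<'E'
from h import *
from scipy.optimize import least_squares
f=ctrl.grab_frame("wrist")
P=np.array([[-.008,0,.1435],[.063,0,.1425],[.053,0,.1425],[.071,0,.134],[.029,0,.157],[.045,0,.157]])
q=np.array([[298,485],[294,84],[294,145],[297,32],[299,290],[300,182]])/5+[205,85]
def W(p,X): c,s=np.cos(p[2]),np.sin(p[2]); return X@np.array([[c,s,0],[-s,c,0],[0,0,1]])+[p[0],p[1],0]
r=least_squares(lambda p:(proj(f,W(p,P))-q).ravel(),[.6,-.07,.07],x_scale=[.01,.01,.1],loss="soft_l1")
p=r.x;print(p,np.round(proj(f,W(p,P))-q,1).tolist())
# hex silhouette widths versus angle
for th in(-.34,-.2,-.06):
  a=th+np.pi/6+np.arange(6)*np.pi/3; H=[[x,-.01386*np.sin(b),.13+.01386*np.cos(b)] for x in(-.008,) for b in a-np.pi/6]
  e=(proj(f,W(p,np.array(H)))-[205,85])*5; print(th,np.round(e[:, 0]).tolist(),np.round(e[:,1]).tolist())
s=ctrl.state();Rt=R.from_quat(s["tcp_rot"]).as_matrix();print(Rt.round(3).tolist(), s["tool_pos"])
E
```

```text
[ 0.60236522 -0.06875449  0.08931306] [[0.2, -0.5], [0.4, -0.6], [0.5, -0.8], [-0.2, -0.1], [-0.3, 0.8], [-0.6, 3.1]]
-0.34 [274.0, 348.0, 370.0, 322.0, 253.0, 227.0] [482.0, 477.0, 458.0, 443.0, 447.0, 466.0]
-0.2 [284.0, 355.0, 367.0, 313.0, 246.0, 229.0] [483.0, 475.0, 455.0, 443.0, 449.0, 469.0]
-0.06 [294.0, 361.0, 363.0, 303.0, 240.0, 233.0] [483.0, 473.0, 452.0, 442.0, 451.0, 471.0]
[[0.997, 0.082, -0.0], [0.082, -0.997, -0.0], [-0.0, 0.0, -1.0]] [ 0.59780583 -0.06873755  0.25280735]
```

>>> servo_tool([
  [0.15,0.05,0.4,-1,0,0,0],
  [0.15,0.05,1,-1,0,0,0],
  [0.15,0.05,1.6,-1,0,0,0],
  [0.15,0.05,2.2,-1,0,0,0],
  [0.15,0.05,2.2,-1,0,0,0],
])

```text
clock: 3.83
tool_pos: [0.6013, -0.0693, 0.184]
tcp_rot: [0.998, 0.041, 0.0, 0.052]
ft_force: [-0.0, -0.1, -0.7]
gripper_width: 0.0852
grasp_force: 0.0
```

```bash
python3 - <<'E'
from h import *
f=ctrl.grab_frame("wrist"); save(f,"w2.png",crop=(170,20,370,220),s=2.9)
p=[0.60237,-.06875,.0893]
def W(p,X): c,s=np.cos(p[2]),np.sin(p[2]); return X@np.array([[c,s,0],[-s,c,0],[0,0,1]])+[p[0],p[1],0]
P=np.array([[-.008,0,.1435],[.063,0,.1425],[.053,0,.1425],[.071,0,.134],[.029,0,.157],[.045,0,.157]])
print(np.round((proj(f,W(p,P))-[170,20])*2.9).tolist())
s=ctrl.state();print(s["tool_pos"],s["tcp_rot"],s["ft_force"])
E
```

```text
[[255.0, 564.0], [251.0, 265.0], [251.0, 311.0], [247.0, 227.0], [258.0, 431.0], [257.0, 358.0]]
[ 0.60192365 -0.06967271  0.18597413] [0.9977967  0.04090213 0.00106676 0.05222667] [-0.48977673  0.04778371  0.07787207]
```

View pics/w2.png

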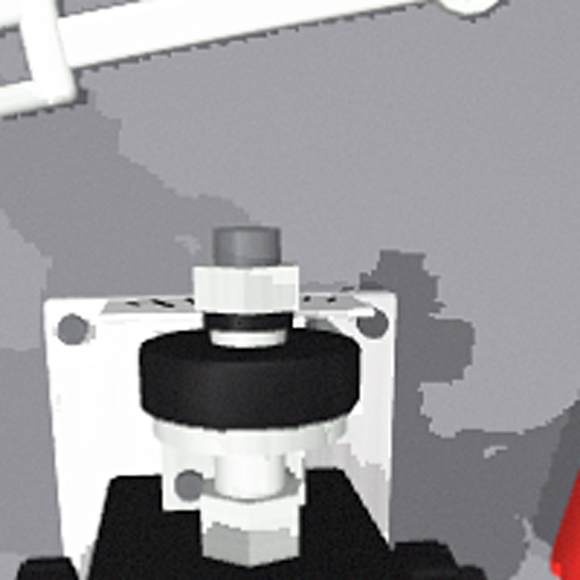

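The view shows the head at (250,545), 1 mm left of the prediction, with nothing in the fingers' way. I'm lowering the tool and closing gently.

>>> servo_tool([
  [0,-0.07,0.6,0,0,0,0],
  [0,-0.14,1.2,0,0,0,0],
  [0,-0.21,1.8,0,0,0,0],
  [0,-0.27,2.23,0,0,0,0],
  [0,-0.27,2.23,0,0,0,0.3],
  [0,-0.27,2.23,0,0,0,0.5],
], squeeze=20)

```text
clock: 4.38
tool_pos: [0.6027, -0.0691, 0.1205]
tcp_rot: [0.998, 0.041, 0.002, 0.052]
ft_force: [0.3, 0.2, 0.9]
gripper_width: 0.0637
grasp_force: 0.0
```

>>> servo_tool([
  [0,0,0,0,0,0,0.75],
  [0,0,0,0,0,0,1],
  [0,0,0,0,0,0,1],
  [0,0,0,0,0,0,1],
  [0,0,0,0,0,0,1],
  [0,0,0,0,0,0,1],
], squeeze=20)

```text
clock: 4.88
tool_pos: [0.6025, -0.0693, 0.1199]
tcp_rot: [0.998, 0.041, 0.002, 0.053]
ft_force: [-0.0, -1.9, 5.3]
gripper_width: 0.0002
grasp_force: 5.9
```

```bash
python3 - <<'E'
from h import *
f=ctrl.grab_frame("wrist"); save(f,"w3.png",crop=(130,100,390,384),s=2.1)
s=ctrl.state();print(s["gripper_width"],s["grasp_force"],s["ft_force"],s["tool_pos"])
E
```

```text
0.0002664837133840447 6.229874054988613 [-0.42702144 -2.13476343  6.31099568] [ 0.6025295  -0.06931817  0.11986844]
```

View pics/w3.png

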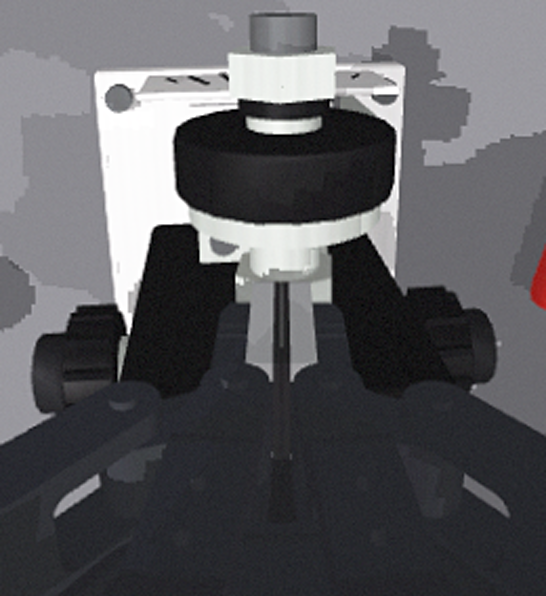

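```bash
python3 - <<'E'
from h import *
f=ctrl.grab_frame("wrist")
p=[0.60237,-.06875,.0893]
def W(p,X): c,s=np.cos(p[2]),np.sin(p[2]); return X@np.array([[c,s,0],[-s,c,0],[0,0,1]])+[p[0],p[1],0]
P=np.array([[-.008,0,.1435],[.008,0,.1435],[.063,0,.1425],[.053,0,.1425],[.071,0,.134],[.029,0,.157],[.045,0,.157],[.029,.027,.13],[.029,-.027,.13]])
print(np.round((proj(f,W(p,P))-[130,100])*2.1).tolist())
s=ctrl.state();Rt=R.from_quat(s["tcp_rot"]).as_matrix()
T=[s["tool_pos"]+Rt@np.array(v) for v in([.011,0,.008],[-.011,0,.008],[.011,0,-.011-.011],[.011,0,.0])]
print(np.round((proj(f,T)-[130,100])*2.1).tolist())
T=np.array(f["world_from_camera"]);print((Rt.T@(T[:3,3]-s["tool_pos"])).round(4),(Rt.T@T[:3,:3]).round(3).tolist(),f["dist_coeffs"])
E
```

```text
[[290.0, 346.0], [290.0, 288.0], [289.0, 54.0], [289.0, 100.0], [284.0, 13.0], [297.0, 227.0], [297.0, 153.0], [173.0, 191.0], [390.0, 182.0]]
[[282.0, 227.0], [282.0, 297.0], [282.0, 273.0], [282.0, 238.0]]
[ 0.0801 -0.     -0.1652] [[-0.0, -0.95, -0.312], [1.0, 0.0, -0.002], [0.002, -0.312, 0.95]] [-0.08154615  0.          0.          0.          0.        ]
```

The fingers shut without catching the head: it lies beyond them in +x (head at about (283,275), pads at rows 280–365). I'll check the x estimate against the other cameras.

```bash
python3 - <<'E'
from h import *
g=ctrl.grab_frame("scene");t=ctrl.grab_frame("top")
f=ctrl.grab_frame("wrist")
# w3 crop screws at plate
for px in((120,98),(385,95)): print("wrist plate screw",atz(f,(px[0]/2.1+130,px[1]/2.1+100),.006).round(3))
for px in((266.3,180.5),(294,176.7)): print("top",atz(t,px,.006).round(3))
s=ctrl.state()
p=[0.60237,-.06875,.0893]
def W(p,X): c,s=np.cos(p[2]),np.sin(p[2]); return X@np.array([[c,s,0],[-s,c,0],[0,0,1]])+[p[0],p[1],0]
P=np.array([[0,0,.13],[.058,0,.13],[.071,0,.13],[-.023,.046,.145],[-.023,-.046,.145],[-.093,.046,.145],[-.093,-.046,.145]])
vis=[]
for c,fr,crop,fn in(("scene",g,(190,130,310,240),"scene0.png"),("top",t,(245,140,325,250),"top0.png")):
  a=cv2.imread("pics/"+fn); b=fr["img"][:,:,::-1].copy()
  k=5 if c=="scene" else 5
  l,tt,r,bb=crop
  out=[]
  for im in((a,b) if c=="top" else (a,)):
    z=cv2.resize(im[tt:bb,l:r],None,fx=k*.8,fy=k*.8,interpolation=cv2.INTER_CUBIC)
    for i,q in enumerate(proj(fr,W(p,P))): cv2.circle(z,tuple(int(v) for v in (q-[l,tt])*k*.8),3,[(0,0,255),(0,255,0),(255,0,0),(0,255,255),(0,255,255),(255,0,255),(255,0,255)][i],1)
    out.append(z)
  vis+= [out[0]]
h=440
cv2.imwrite("pics/v4.png",np.hstack([cv2.copyMakeBorder(v,0,h-v.shape[0],0,0,0) for v in vis]))
E
```

```text
wrist plate screw [ 0.627 -0.011  0.006]
wrist plate screw [ 0.635 -0.124  0.006]
top [ 0.626 -0.016  0.006]
top [ 0.639 -0.118  0.006]
```

View pics/v4.png

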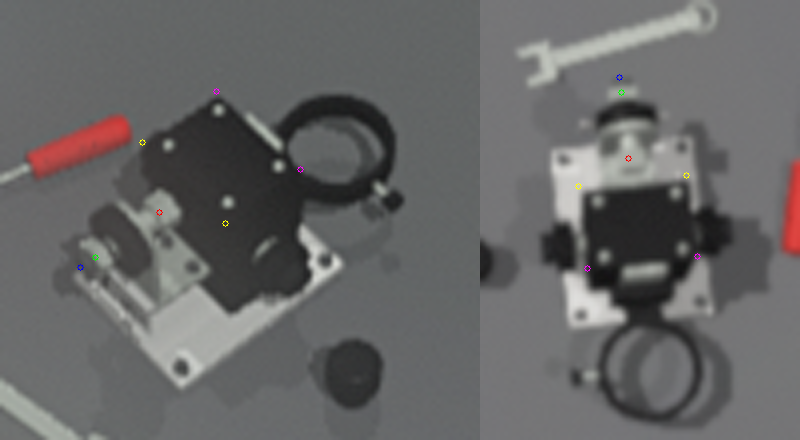

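In the v4 overlay the drive pose agrees with the scene and top pictures to within a few mm (red point on the head). From the spacing of the open pads in w1, the fingertips stand about 30 mm farther back than stated. So the fingers closed on top of the head. I'll open, go about 32 mm deeper along the tool axis and watch the force.

>>> servo_tool([
  [0,0,-0.1,0,0,0,0.4],
  [0,0,-0.1,0,0,0,0.2],
  [0,0,-0.1,0,0,0,0.2],
  [0,0,-0.1,0,0,0,0.2],
  [0,0,-0.1,0,0,0,0.2],
])

```text
clock: 5.55
tool_pos: [0.6022, -0.0684, 0.1223]
tcp_rot: [0.998, 0.041, 0.002, 0.052]
ft_force: [-0.0, -0.5, -0.1]
gripper_width: 0.0606
grasp_force: 0.0
```

>>> servo_tool([
  [0,0,0.2,0,0,0,0.2],
  [0,0,0.4,0,0,0,0.2],
  [0,0,0.6,0,0,0,0.2],
  [0,0,0.6,0,0,0,0.2],
])

```text
clock: 5.88
tool_pos: [0.6018, -0.0704, 0.103]
tcp_rot: [0.998, 0.041, 0.001, 0.052]
ft_force: [-0.7, -0.7, -0.8]
gripper_width: 0.0682
grasp_force: 0.0
```

>>> servo_tool([
  [0,0,0.15,0,0,0,0.2],
  [0,0,0.3,0,0,0,0.2],
  [0,0,0.45,0,0,0,0.2],
  [0,0,0.45,0,0,0,0.2],
])

```text
clock: 6.22
tool_pos: [0.6022, -0.0718, 0.0901]
tcp_rot: [0.998, 0.041, 0.002, 0.052]
ft_force: [-1.4, 0.3, 0.6]
gripper_width: 0.0687
grasp_force: 0.0
```

```bash
python3 - <<'E'
from h import *
f=ctrl.grab_frame("wrist"); g=ctrl.grab_frame("scene")
a=f["img"][100:384,130:390,::-1];b=g["img"][120:230,170:300,::-1]
a=cv2.resize(a,None,fx=1.6,fy=1.6,interpolation=2);b=cv2.resize(b,None,fx=2.9,fy=2.9,interpolation=2)
h=max(a.shape[0],b.shape[0]);pad=lambda v:cv2.copyMakeBorder(v,0,h-v.shape[0],0,0,0)
cv2.imwrite("pics/v5.png",np.hstack([pad(a),pad(b)]));s=ctrl.state();print(s["tool_pos"],s["ft_force"])
E
```

```text
[ 0.60252326 -0.0718629   0.0910032 ] [ 0.36713104  0.28192473 -0.23239894]
```

View pics/v5.png

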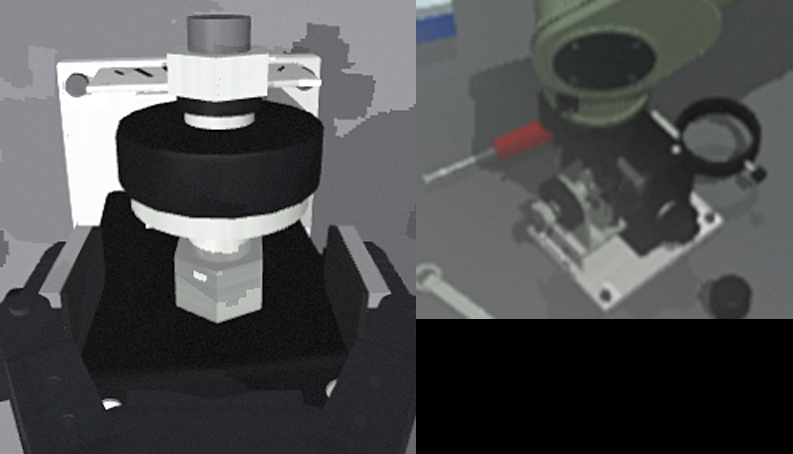

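The fingers now flank the head (head at (219,285), pads at columns 103 and 328 of the left view). I'm closing on it.

>>> servo_tool([
  [0,0,0,0,0,0,0.4],
  [0,0,0,0,0,0,0.6],
  [0,0,0,0,0,0,0.8],
  [0,0,0,0,0,0,1],
  [0,0,0,0,0,0,1],
  [0,0,0,0,0,0,1],
], squeeze=25)

```text
clock: 6.82
tool_pos: [0.6028, -0.0732, 0.0915]
tcp_rot: [0.998, 0.04, 0.003, 0.053]
ft_force: [1.8, -7.0, 1.3]
gripper_width: 0.0235
grasp_force: 29.1
```

>>> servo_tool([
  [0,0.05,0,0,0,0,1],
  [0,0.05,0,0,0,0,1],
  [0,0.05,0,0,0,0,1],
  [0,0.05,0,0,0,0,1],
], squeeze=90)

```text
clock: 7.15
tool_pos: [0.6028, -0.0732, 0.0917]
tcp_rot: [0.998, 0.041, 0.002, 0.052]
ft_force: [-1.8, 2.7, 5.7]
gripper_width: 0.022
grasp_force: 88.0
```

>>> servo_tool([
  [0,-0.068,0,0.5,0,0,1],
  [0,-0.135,-0.01,1,0,0,1],
  [0,-0.2,-0.02,1.5,0,0,1],
  [0,-0.255,-0.025,1.9,0,0,1],
  [0,-0.255,-0.025,1.9,0,0,1],
  [0,-0.255,-0.025,1.9,0,0,1],
])

```text
clock: 7.65
tool_pos: [0.6021, -0.0655, 0.0917]
tcp_rot: [0.998, 0.041, -0.002, -0.048]
ft_force: [-1.4, 2.0, 7.3]
gripper_width: 0.0217
grasp_force: 90.9
```

>>> servo_tool([
  [0,-0.068,0,0.5,0,0,1],
  [0,-0.135,-0.01,1,0,0,1],
  [0,-0.2,-0.02,1.5,0,0,1],
  [0,-0.255,-0.025,1.9,0,0,1],
  [0,-0.255,-0.025,1.9,0,0,1],
  [0,-0.255,-0.025,1.9,0,0,1],
])

```text
clock: 8.15
tool_pos: [0.6015, -0.058, 0.0931]
tcp_rot: [0.988, 0.04, -0.006, -0.147]
ft_force: [-2.5, 0.8, 8.0]
gripper_width: 0.0216
grasp_force: 92.5
```

```bash
python3 - <<'E'
from h import *
f=ctrl.grab_frame("wrist"); g=ctrl.grab_frame("scene")
a=f["img"][60:300,150:390,::-1];b=g["img"][165:225,195:255,::-1]
a=cv2.resize(a,None,fx=1.8,fy=1.8,interpolation=2);b=cv2.resize(b,None,fx=6,fy=6,interpolation=2)
p=[0.60237,-.06875,.0893]
def W(p,X): c,s=np.cos(p[2]),np.sin(p[2]); return X@np.array([[c,s,0],[-s,c,0],[0,0,1]])+[p[0],p[1],0]
for th in(-.2,.0,.2,.28,.36): print(th,[np.round((proj(g,W(p,np.array([[.0505,r*np.sin(th),.13-r*np.cos(th)]])))[0]-[195,165])*6).tolist() for r in(.03,.057)])
h=max(a.shape[0],b.shape[0]);pad=lambda v:cv2.copyMakeBorder(v,0,h-v.shape[0],0,0,0)
cv2.imwrite("pics/v6.png",np.hstack([pad(a),pad(b)]));s=ctrl.state();print(s["tool_pos"],s["tcp_rot"],s["ft_force"],s["wrist_torque"],s["gripper_width"],s["grasp_force"])
E
```

```text
-0.2 [[122.0, 192.0], [119.0, 214.0]]
0.0 [[130.0, 201.0], [134.0, 230.0]]
0.2 [[138.0, 208.0], [148.0, 244.0]]
0.28 [[141.0, 211.0], [154.0, 249.0]]
0.36 [[144.0, 213.0], [159.0, 253.0]]
[ 0.60154422 -0.05800164  0.09314644] [ 0.98842036  0.04045379 -0.00576447 -0.14613508] [-1.32495144  0.17160616  6.12989568] [0.19167387 0.375248   0.11637494] 0.022078246519685676 92.45077295701776
```

View pics/v6.png

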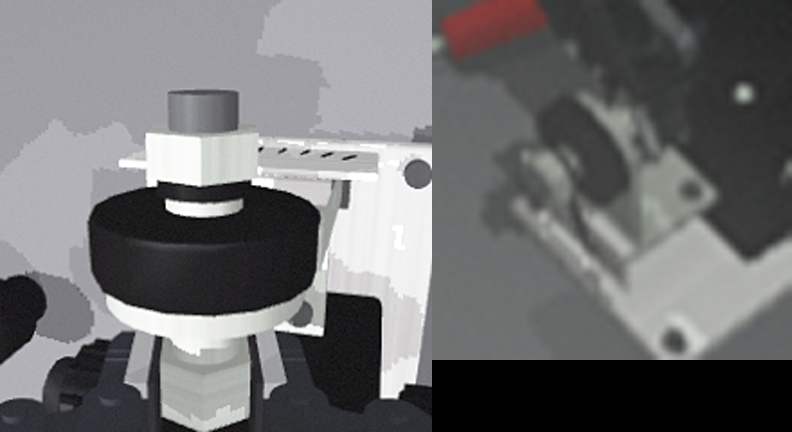

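The wrist view shows the head at (205,390) held flat between both pads. The scene view shows the pointer tip at about (153,250) in the crop, which matches 0.28 rad, and the tool's tilt gives 0.29. I'm handing it in.

```bash
python3 -c "
from bench import ctrl
print(ctrl.close_job())"
```

```text
the job is handed in; nothing more can be done
None
```

The job is handed in: the bolt is wound to about 0.29 rad, between the long marks at 0.20 and 0.36, and the gripper still holds the head at about 92 N; a first close, with the fingers too high, shut on top of the head at about 6 N before I went deeper.

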